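# Seat the tubes and lift the block out of the dry heater

## Task

The incubation is over and the aluminium tube block is to come out of the dry block heater. With the block still in its well, press each of the four sample tubes that stand proud of it down until it is fully home, then take the block by the black grip of its handle and lift it straight out. Finish holding it there, level and still, with its underside about 10 cm above the top of the heater and over the well, and do not disturb the other things on the bench.

Things in the scene. Friction and masses are not known exactly. Their poses are not given: they have to be found in the camera images.
- heater: dry block heater, fixed: a low white box 133 mm deep (x -75 to 58), 130 mm wide (y), 75 mm high, sloping grey control panel at its front (-x). Origin: on the worktop under the centre of its well; z up, +x to its back, +y to its left. The well in its top, 79 (x) by 98 (y) mm, 40 mm deep, holds the tube block; its floor is 35 mm above the worktop.
- well_rim (a point): centre of the well's mouth, level with the heater's top (75 mm above the worktop)
- block: loose aluminium block standing in the well, 76 (x) by 95 (y) by 51 mm high, 0.55 to 0.85 kg with handle and tubes, 1.5 mm play on each side, so it must come straight up. Origin: centre of its underside (35 mm above the worktop when in the well), axes parallel to the heater's, z up. Eight bores in two rows, x = -25 and +25 mm, at y = -34.5, -11.5, 11.5, 34.5; four hold tubes.
- block_handle: bow handle fixed to the block: thin steel posts at y = -40 and +40 mm and a level cross bar along the block's y, 7 mm thick, between the two rows; at its middle a black flat-sided grip 12 (x) by 50 (y) by 16 mm high. Origin: centre of that grip, 121 mm above the block's underside, over its centre of mass; pinch it across the 12 mm. Axes as the block's.
- cup: bystander: white specimen cup with lid, 54 mm across, 78 mm high, standing beside the heater on its left; origin at the centre of its underside
- marker: bystander: black marker pen, 135 mm long, 16 mm thick, lying beside the heater on its right; origin under its middle
- timer: bystander: white timer, 62 x 62 x 16 mm, lying to the right; origin under its middle
- tube_loose: bystander: capped tube, 80 mm long, 15 mm thick, lying to the right; origin under its middle
- kit: bystander: small carton, 44 x 66 x 36 mm, standing to the left; origin at the centre of its underside
- tube_fl_top (a point): centre of the top of the cap of the tube in the front row (x = -25 mm of the block), the left one of that row's two (y = 34.5 mm). Capped 80 mm sample tube, cap 15 mm across; fully home its cap top is 89 mm above the block's underside (38 mm above the block's top)
- seat_fl (a joint): how far that tube (front row, left) still stands out of its bore, m: 0 = fully home on the bottom of the bore, larger = higher. It slides stiffly (about 3.5 N), stays where it is left, and stops dead when home
- tube_fr_top (a point): centre of the top of the cap of the tube in the front row (x = -25 mm of the block), the right one of that row's two (y = -11.5 mm). Capped 80 mm sample tube, cap 15 mm across; fully home its cap top is 89 mm above the block's underside (38 mm above the block's top)
- seat_fr (a joint): how far that tube (front row, right) still stands out of its bore, m: 0 = fully home on the bottom of the bore, larger = higher. It slides stiffly (about 3.5 N), stays where it is left, and stops dead when home
- tube_bl_top (a point): centre of the top of the cap of the tube in the back row (x = 25 mm of the block), the left one of that row's two (y = 11.5 mm). Capped 80 mm sample tube, cap 15 mm across; fully home its cap top is 89 mm above the block's underside (38 mm above the block's top)
- seat_bl (a joint): how far that tube (back row, left) still stands out of its bore, m: 0 = fully home on the bottom of the bore, larger = higher. It slides stiffly (about 3.5 N), stays where it is left, and stops dead when home
- tube_br_top (a point): centre of the top of the cap of the tube in the back row (x = 25 mm of the block), the right one of that row's two (y = -34.5 mm). Capped 80 mm sample tube, cap 15 mm across; fully home its cap top is 89 mm above the block's underside (38 mm above the block's top)
- seat_br (a joint): how far that tube (back row, right) still stands out of its bore, m: 0 = fully home on the bottom of the bore, larger = higher. It slides stiffly (about 3.5 N), stays where it is left, and stops dead when home

How it is judged:
On the way, in this order (a step that is already met when the one before it is completed fails the run):
1. all four tubes are fully home (within 3 mm) while the block still stands in its well (value of joint each of seat_fl, seat_fr, seat_bl, seat_br below 0.003 m and z of block in the frame of well_rim below -0.035 m), for 0.2 s.
2. the block hangs by its handle from the fingers, clear above the heater (z of block in the frame of well_rim between 0.06 and 0.15 m and horizontal distance between block and well_rim below 0.04 m and angle between block's own z axis and vertical below 0.087 rad and contact force between block_handle and the fingers above 2 N and contact force between block and heater below 0.1 N), for 0.2 s.
At the end, for the whole second after the job is handed in: The fingers hold the block by its handle, touching the heater nowhere, underside 60 to 150 mm above the heater's top, its centre within 40 mm of the well's centre seen from above, tilted less than 5 degrees and at rest (under 20 mm/s and 0.15 rad/s), with all four tubes within 3 mm of fully home (all of step 2 and value of joint each of seat_fl, seat_fr, seat_bl, seat_br below 0.003 m and linear speed of block below 0.02 m/s and angular speed of block below 0.15 rad/s); the arm keeps its last pose, push and grip.
It fails at once if a bystander (cup) is moved more than 30 mm (distance of cup from where it was at the start of the episode above 0.03 m).
It fails at once if a bystander (marker) is moved more than 30 mm (distance of marker from where it was at the start of the episode above 0.03 m).
It fails at once if a bystander (timer) is moved more than 30 mm (distance of timer from where it was at the start of the episode above 0.03 m).
It fails at once if a bystander (tube_loose) is moved more than 30 mm (distance of tube_loose from where it was at the start of the episode above 0.03 m).
It fails at once if a bystander (kit) is moved more than 30 mm (distance of kit from where it was at the start of the episode above 0.03 m).
It also fails if it takes over 54 s, if anything falls off the work surface, if the arm or the gripper's body presses on something with over 40 N, if the wrist force passes 120 N, or if a joint passes its speed limit or range.

## Robot

A 6-joint arm with a two-finger parallel gripper is mounted at the origin on a cart in front of the work surface, level with it; the furniture and walls round the work are solid. World frame = base frame: x ahead of the robot, y to its left, z up, the work surface at z = 0. Lengths are in m, angles in rad, forces in N, time in s.
With the tool pointing down it reaches from about 0.2 to 0.875 m from the base axis. Payload 3.4 kg.
Tool frame: the origin (TCP) lies where the fingers leave the gripper's body, on its centre line; the fingertips stand 97 mm ahead of it and the grasp point (between the pads) lies 78 mm ahead of it; z points along the fingers, y is the line along which they close (so a half turn about z gives the same grasp; the last joint's range is limited). The gripper opens to 94 mm and grips with 3 to 60 N. Pads are 16 mm wide; open, the fingers measure 119 mm over their backs; the gripper's body (75 mm by 177 mm) begins 78 mm behind the grasp point.
Start: joints at [1.105, 0.276, 1.505, -0, 1.361, -0.121], TCP at [0.194, 0.541, 0.303] pointing down, gripper open.
Joint ranges: [-2.89, 2.89], [-0.75, 2.08], [0.22, 2.7], [-1.18, 4.32], [0.11, 2.71], [-2.7, 2.7]. Speed limits (rad/s): [2.57, 2.57, 3.14, 3.14, 3.14, 3.14].

## Interface

Orientations are given as a unit quaternion [w, x, y, z].
In Python, from workcell import robot, kin, readout, capture, camera_model, models gives the robot as it stands. Calls block until the motion is done:
- robot.movep(position, orientation): joint-space move of the TCP to a pose.
- robot.movel(position, frame=None, vel=0.15, threshold=None): straight line of the TCP; frame=None keeps the orientation; vel is the mean speed in m/s. With threshold (N) it stops when the force on the tool has changed by that much, and returns True; else False.
- robot.set_joints(angles): joint-space move.
- robot.open_jaws() and robot.grab(grasp_force=None): open the fingers fully, or close them until they stop; grasp_force is the grip in N (None keeps the last).
- robot.sleep(seconds).
- kin.solve_ik(position, orientation): joint angles nearest the present ones, or None.
- readout.sense(): the state.
- capture(name): name is "scene" or "top" or "wrist"; returns the picture (384x512x3 uint8, red, green, blue); there is no depth.
- camera_model(name): a dict with "fx", "fy", "cx", "cy" (pixels), "k1" (the pictures are not rectified: a ray, as slopes to the right and down, at radius r is drawn at 1 + k1 r^2 times it, then the intrinsics apply), "R" (3x3) and "t" (3): a world point X has camera coordinates R X + t. Camera axes: x right, y down, z forward; pixel columns grow to the right and rows downward; lengths in m; the calibration is good to about 2 mm. A picture is of the moment at which its call begins: read the wrist's pose just before it. camera_model takes no time and is no camera call; for the wrist camera it gives the pose at the moment of the call.
A pose or a line that the arm cannot do raises robot.Unreachable and nothing moves.
- robot.close_job(): hands the job in; it is judged then, once.
Trained networks look in the newest picture that a camera, given by its name, has taken for a name from the list of things; names that differ only in an ending like _2 or _b are one class to them, and where a whole thing is asked for, a point or a joint stands for the part that bears it (a point fixed in the world has none). Each returns a list of dicts, best first, with "score" (0 to 1); they miss things now and then, are a little off and sometimes report something else, mostly with a low value. They report only what shows in the picture. A call takes as long as a camera call.
- models.spot_in(target, camera): "centre" ([column, row] in pixels, amid what is visible of it).
The state is a dict: "t": time; "joints": joint angles; "joint_velocities": joint speeds; "tau": joint torques, N m; "position": TCP position; "ee_rot": TCP orientation; "ft_force": force on the tool from outside, world axes, zero at the start; "ft_torque": the same for the moment, N m; "finger_gap": finger opening in m; "gripper_force": force on a finger pad.
Only numpy, scipy, OpenCV 4.12 (cv2) and the standard library are available. Lean on these libraries where they do the work, as an engineer would, in place of code of your own. Each camera call takes 0.05 s, during which the arm holds its last target. There are 200 camera calls.

## Working session

There is one attempt and no reset: what is moved stays moved. The work goes in short steps, each a Python script; the robot and the scene stay as the last script left them, time stands still between calls to the robot, and variables do not carry over. Pictures are saved under pics/ and viewed, at most 10 in all, crops included, and the job is handed in when it is done.

```bash
mkdir -p pics; cat > h.py <<'E'
import numpy as np, cv2
from workcell import robot, kin, readout, capture, camera_model, models
def ray(m,px):
    d=np.array([(px[0]-m['cx'])/m['fx'],(px[1]-m['cy'])/m['fy']]); u=d.copy()
    for _ in range(20): u=d/(1+m['k1']*(u@u))
    R=np.array(m['R']);t=np.array(m['t'])
    return -R.T@t, R.T@np.array([u[0],u[1],1.])
def onplane(m,px,z):
    o,d=ray(m,px); return o+d*(z-o[2])/d[2]
def proj(m,X):
    c=np.array(m['R'])@np.array(X)+np.array(m['t']); u=c[:2]/c[2]; u=u*(1+m['k1']*(u@u))
    return np.array([m['fx']*u[0]+m['cx'],m['fy']*u[1]+m['cy']])
def tri(l):
    A=np.zeros((3,3));b=np.zeros(3)
    for m,p in l:
        o,d=ray(m,p);d=d/np.linalg.norm(d);P=np.eye(3)-np.outer(d,d);A+=P;b+=P@o
    X=np.linalg.solve(A,b); return X,[np.round(proj(m,X)-p,1) for m,p in l]
def save(n,im): cv2.imwrite('pics/'+n,cv2.cvtColor(im,cv2.COLOR_RGB2BGR))
E
python3 - <<'E'
from h import *
np.set_printoptions(precision=3,suppress=True)
ims=[]
for c in ('scene','top','wrist'):
    im=capture(c); m=camera_model(c); save(c+'0.png',im)
    print(c,m['fx'],m['k1'],'pos',-np.array(m['R']).T@np.array(m['t']),'fwd',np.array(m['R'])[2])
    for n in ('heater','block','block_handle','cup','marker','tube_fl_top','tube_fr_top','tube_bl_top','tube_br_top'):
        print(n,[(np.round(r['centre'],1).tolist(),round(r['score'],2)) for r in models.spot_in(n,c)][:3])
print(readout.sense())
E
```

```text
scene 378.88885225492476 -0.070729492027414 pos [ 0.108 -0.352  0.798] fwd [ 0.371  0.636 -0.677]
heater [([251.7, 238.9], 0.84), ([239.2, 203.0], 0.73)]
block [([252.0, 210.5], 0.87), ([251.9, 233.0], 0.7), ([270.5, 209.0], 0.63)]
block_handle [([259.6, 203.8], 0.68), ([260.5, 197.1], 0.58)]
cup [([222.1, 204.7], 0.85)]
marker [([276.4, 253.8], 0.55), ([340.8, 339.6], 0.47)]
tube_fl_top [([238.1, 204.2], 0.53), ([258.4, 196.3], 0.45)]
tube_fr_top [([240.3, 203.0], 0.68), ([302.1, 305.5], 0.59)]
tube_bl_top [([257.3, 206.8], 0.56)]
tube_br_top [([270.9, 206.6], 0.45)]
top 447.8117168733377 -0.05600761410930868 pos [0.373 0.272 1.64 ] fwd [ 0.062 -0.001 -0.998]
heater []
block [([257.7, 185.0], 0.9)]
block_handle [([281.8, 185.2], 0.23)]
cup [([229.8, 199.3], 0.71)]
marker [([284.1, 184.5], 0.72)]
tube_fl_top [([286.1, 178.5], 0.15)]
tube_fr_top []
tube_bl_top [([259.9, 184.3], 0.57)]
tube_br_top []
wrist 283.2218216355796 -0.058709482838415865 pos [0.133 0.564 0.386] fwd [ 0.218 -0.078 -0.973]
heater []
block []
block_handle []
cup []
marker []
tube_fl_top []
tube_fr_top []
tube_bl_top []
tube_br_top []
{'t': 1.5, 'joints': array([ 1.105,  0.276,  1.505, -0.   ,  1.361, -0.121]), 'joint_velocities': array([-0.002, -0.002, -0.001,  0.   , -0.   , -0.001]), 'tau': array([ -0.001, -40.446, -23.749,   0.07 ,   0.025,  -0.   ]), 'position': array([0.194, 0.541, 0.303]), 'ee_rot': array([0.   , 0.172, 0.985, 0.   ]), 'ft_force': array([ 0.074, -0.29 , -0.987]), 'ft_torque': array([ 0.021, -0.032, -0.025]), 'gripper_force': 0.0, 'finger_gap': 0.09414592139237193}
```

View pics/scene0.png

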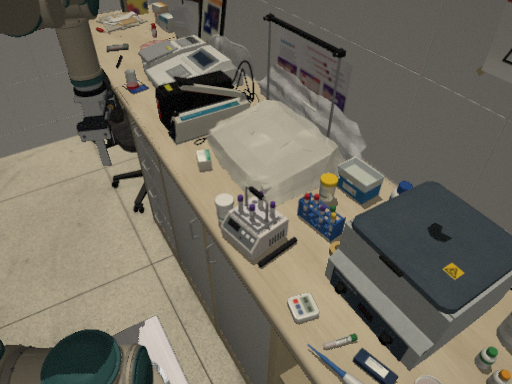

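View pics/top0.png

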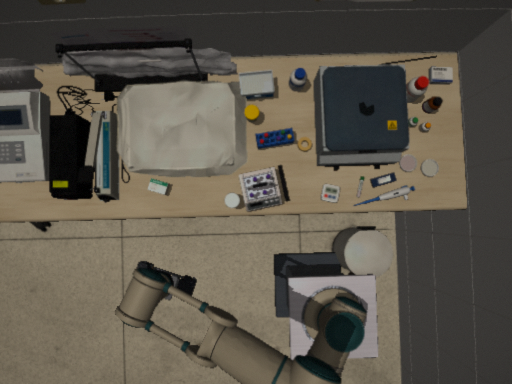

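The scene picture shows the white heater with purple-capped tubes and the dark grip at about (256,192), the cup at (223,207) and the marker at (278,252). In the top picture the block is at about (258,187). Next I'll get a coarse fix and move the wrist camera over it.

```bash
python3 - <<'E'
from h import *
np.set_printoptions(precision=3,suppress=True)
T=camera_model('top');S=camera_model('scene')
print('block',onplane(T,[258,186],.1), onplane(S,[252,210],.1), 'cup',onplane(T,[231,200],.078),'marker',onplane(T,[284,184],.01))
X=onplane(T,[258,186],.1); X=(X+onplane(S,[252,210],.1))/2
q=[0,0,1,0]  # tool y=+y, x=-x
for i,(dx,dy) in enumerate([(-.03,0.05),(-.03,-.05)]):
    p=[X[0]+dx,X[1]+dy,.34]
    (robot.movep(p,q) if i==0 else robot.movel(p))
    robot.sleep(.2)
    m=camera_model('wrist'); im=capture('wrist'); save(f'w{i}.png',im)
    np.savez(f'w{i}.npz',**{k:np.array(v) for k,v in m.items()})
    s=readout.sense(); print(s['t'],s['position'])
    for n in ('heater','block','block_handle','tube_fl_top','tube_fr_top','tube_bl_top','tube_br_top'):
        print(n,[(np.round(r['centre'],1).tolist(),round(r['score'],2)) for r in models.spot_in(n,'wrist')][:5])
E
```

```text
block [0.478 0.257 0.1  ] [0.468 0.253 0.1  ] cup [0.433 0.353 0.078] marker [0.489 0.161 0.01 ]
3.05 [0.442 0.306 0.34 ]
heater [([217.3, 176.3], 0.87)]
block []
block_handle [([222.2, 243.0], 0.68), ([215.6, 172.2], 0.6), ([217.7, 231.1], 0.57)]
tube_fl_top [([232.7, 193.8], 0.53)]
tube_fr_top [([194.6, 202.4], 0.67)]
tube_bl_top [([221.7, 241.1], 0.76)]
tube_br_top [([233.3, 196.6], 0.17)]
4.4667 [0.443 0.206 0.34 ]
heater [([273.6, 249.4], 0.3)]
block [([289.2, 210.9], 0.6)]
block_handle [([299.7, 232.1], 0.76)]
tube_fl_top [([324.0, 190.4], 0.78), ([313.5, 244.2], 0.7), ([279.8, 173.5], 0.31)]
tube_fr_top [([283.2, 203.3], 0.69)]
tube_bl_top [([312.1, 241.6], 0.6)]
tube_br_top [([273.0, 248.9], 0.65)]
```

```bash
python3 - <<'E'
import cv2
for i,x0 in ((0,100),(1,160)):
    im=cv2.imread(f'pics/w{i}.png')[80:340,x0:x0+260]
    cv2.imwrite(f'pics/w{i}c.png',cv2.resize(im,(598,598),interpolation=cv2.INTER_CUBIC))
E
```

```text
(no output)
```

View pics/w0c.png

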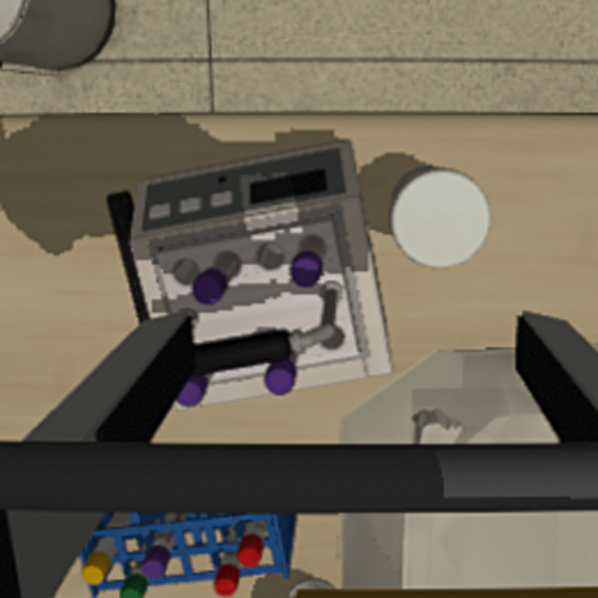

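View pics/w1c.png

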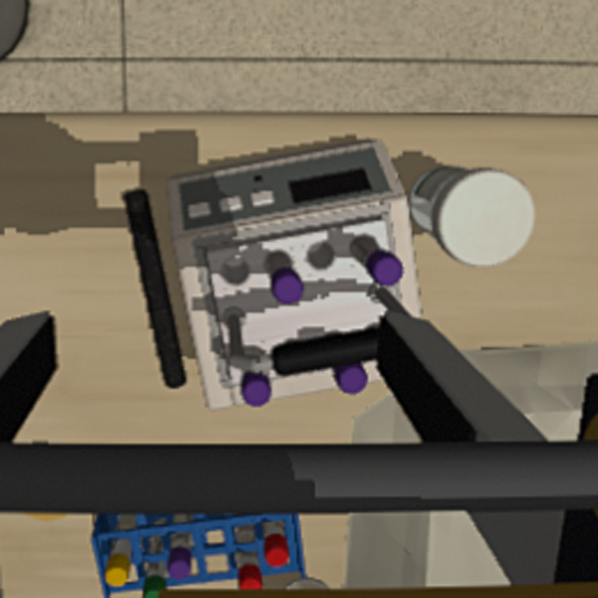

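Both crops show the four purple caps. In w0c they are at fl (306,268), fr (209,286), bl (281,377) and br (189,390); in w1c at (386,268), (287,286), (352,377) and (256,389). The black grip ends at w0c (290,346) and w1c (276,358), and the heater's back corners are at w0c (391,374) and w1c (207,408). I'll refine the caps by colour and fit the pose.

```bash
cat > fit.py <<'E'
from h import *
from scipy.optimize import least_squares
np.set_printoptions(precision=4,suppress=True)
x0={0:100,1:160}
caps={0:dict(fl=(306,268),fr=(209,286),bl=(281,377),br=(189,390)),1:dict(fl=(386,268),fr=(287,286),bl=(352,377),br=(256,389))}
loc=dict(fl=(-.025,.0345),fr=(-.025,-.0115),bl=(.025,.0115),br=(.025,-.0345)); K=list(loc)
pts={0:[((290,346),(0,.025,.156)),((391,374),(.058,.065,.075))],1:[((276,358),(0,-.025,.156)),((207,408),(.058,-.065,.075))]}
M={i:dict(np.load(f'w{i}.npz')) for i in x0}
obs=[]
for i in x0:
    full=lambda p:np.array([(p[0]+.5)/2.3-.5+x0[i],(p[1]+.5)/2.3-.5+80])
    hsv=cv2.cvtColor(cv2.imread(f'pics/w{i}.png'),cv2.COLOR_BGR2HSV)
    mk=cv2.inRange(hsv,(122,90,30),(150,255,255))
    n,_,st,ce=cv2.connectedComponentsWithStats(mk)
    for k,p in caps[i].items():
        f=full(p); j=1+np.argmin(np.linalg.norm(ce[1:]-f,axis=1))
        print(i,k,f,'blob',ce[j],st[j]); obs.append((i,f,k,None))
    for p,l in pts[i]: obs.append((i,full(p),None,l))
def W(v,l):
    c,s=np.cos(v[2]),np.sin(v[2]); return np.array([v[0]+c*l[0]-s*l[1],v[1]+s*l[0]+c*l[1],l[2]])
def res(v):
    return np.concatenate([proj(M[i],W(v,l if k is None else (*loc[k],.124+v[3+K.index(k)])))-f for i,f,k,l in obs])
s=least_squares(res,[.47,.255,.1,.01,.01,.01,.01],loss='soft_l1'); print(s.x); print(s.fun is not None and res(s.x).reshape(-1,2))
for k in K: print(k,W(s.x,(*loc[k],.124+s.x[3+K.index(k)])),'free tri',tri([(M[i],f) for i,f,kk,_ in obs if kk==k])[0])
E
python3 fit.py
```

```text
0 fl [232.7609 196.2391] blob [232.7197 196.4841] [227 189  13  16 157]
0 fr [190.587  204.0652] blob [190.6424 204.2727] [184 197  14  15 165]
0 bl [221.8913 243.6304] blob [221.6467 243.5267] [215 236  13  16 150]
0 br [181.8913 249.2826] blob [183.2787 249.2623] [177 243  13  13 122]
1 fl [327.5435 196.2391] blob [326.8095 196.119 ] [320 189  15  15 168]
1 fr [284.5    204.0652] blob [284.3665 204.0683] [278 197  14  15 161]
1 bl [312.7609 243.6304] blob [312.2388 243.8134] [306 238  13  13 134]
1 br [271.0217 248.8478] blob [270.7857 248.7143] [265 242  13  14 140]
[0.48   0.2547 0.1756 0.0078 0.0095 0.0095 0.0059]
[[ 0.4768  0.3599]
 [ 0.1175  0.1736]
 [-0.6286  0.3016]
 [-0.3197 -0.2019]
 [ 1.1359 -2.2052]
 [ 1.2492  0.1721]
 [-0.101  -0.1083]
 [ 0.4196 -0.2377]
 [-0.5495 -0.2045]
 [-0.1955  0.0454]
 [-2.0229  0.2466]
 [ 0.1666  0.6743]]
fl [0.4493 0.2843 0.1318] free tri [0.4488 0.2839 0.1335]
fr [0.4574 0.239  0.1335] free tri [0.4576 0.2387 0.1326]
bl [0.5026 0.2704 0.1335] free tri [0.5026 0.271  0.1332]
br [0.5106 0.2251 0.1299] free tri [0.5109 0.2253 0.1295]
```

The fit agrees to about 1 mm, with the tubes standing 6–10 mm proud. I'll press them with closed fingers.

```bash
cat > press.py <<'E'
from h import *
np.set_printoptions(precision=4,suppress=True)
X,Y,A=.480,.2547,.1756
q=[0,-np.sin(A/2),np.cos(A/2),0]
P=dict(fl=(.4493,.2843),fr=(.4574,.2390),br=(.5106,.2251),bl=(.5026,.2704))
robot.grab(grasp_force=20)
for n,(k,(x,y)) in enumerate(P.items()):
    if n==0: robot.movep([x,y,.30],q)
    else: robot.movel([x,y,.275],vel=.15)
    robot.movel([x,y,.238],vel=.1)
    f0=readout.sense()['ft_force'][2]
    hit=robot.movel([x,y,.2175],vel=.03,threshold=14)
    s=readout.sense(); print(k,hit,s['t'],'tip',s['position']-[0,0,.097],'dF',s['ft_force'][2]-f0)
    robot.movel([x,y,.275],vel=.12)
E
python3 press.py
```

```text
fl True 8.0417 tip [0.45   0.2846 0.1239] dF 5.063666875852059
fr True 10.2167 tip [0.4581 0.2393 0.1239] dF 5.669066263273406
br True 12.45 tip [0.5111 0.2253 0.1239] dF 4.979727046868073
bl True 14.625 tip [0.5033 0.2706 0.1239] dF 4.7094675839795865
```

All four stopped dead with the fingertips at z = 0.1239, which is the home height of 0.124. Now the grasp.

```bash
cat > grasp.py <<'E'
from h import *
np.set_printoptions(precision=4,suppress=True)
X,Y,A=.480,.2547,.1756
best=None
j0=readout.sense()['joints']
for d in (np.pi/2,-np.pi/2):
    a=A+d; q=[0,-np.sin(a/2),np.cos(a/2),0]; s=kin.solve_ik([X,Y,.33],q)
    print(d,s)
    if s is not None and (best is None or abs(s[5])<abs(best[1][5])): best=(q,s)
q=best[0]
robot.open_jaws()
robot.movep([X,Y,.33],q)
robot.sleep(.2); m=camera_model('wrist'); save('g0.png',capture('wrist'))
np.savez('wg.npz',**{k:np.array(v) for k,v in m.items()})
c,s_=np.cos(A),np.sin(A)
for l in [(0,.025,.156),(0,-.025,.156),(-.025,.0345,.124),(-.025,-.0115,.124),(.025,.0115,.124),(.025,-.0345,.124)]:
    print(l,proj(m,[X+c*l[0]-s_*l[1],Y+s_*l[0]+c*l[1],l[2]]))
print(readout.sense()['t'],readout.sense()['position'])
E
python3 grasp.py
```

```text
1.5707963267948966 None
-1.5707963267948966 [ 0.3598  0.2137  1.5228 -0.      1.4051  0.1842]
(0, 0.025, 0.156) [252.4257 172.789 ]
(0, -0.025, 0.156) [252.4692 224.4809]
(-0.025, 0.0345, 0.124) [228.0483 158.6002]
(-0.025, -0.0115, 0.124) [228.9272 202.1788]
(0.025, 0.0115, 0.124) [276.6604 180.7799]
(0.025, -0.0345, 0.124) [275.8402 222.8371]
18.3167 [0.48   0.2547 0.3299]
```

View pics/g0.png

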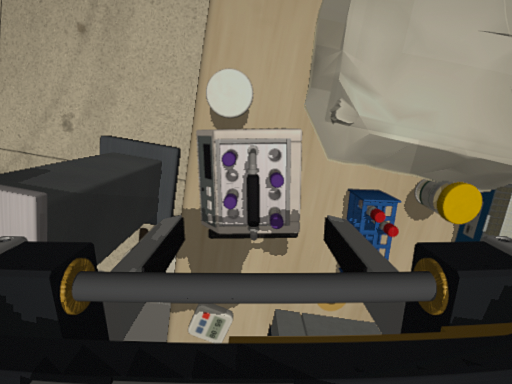

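The picture agrees with the prediction: the grip is at column 252, rows 173–225, and the caps are at (229,158), (230,202), (277,180) and (276,221). I'll go down, grasp and lift.

```bash
python3 - <<'E'
from h import *
np.set_printoptions(precision=4,suppress=True)
X,Y=.480,.2547
print('hit',robot.movel([X,Y,.234],vel=.08,threshold=10)); f0=readout.sense()['ft_force']
robot.grab(grasp_force=45); robot.sleep(.3)
s=readout.sense(); print(s['t'],s['position'],s['finger_gap'],s['gripper_force'],s['ft_force']-f0)
if .008<s['finger_gap']<.016:
    print('hit',robot.movel([X,Y,.250],vel=.03,threshold=30))
    s=readout.sense(); print(s['position'],s['ft_force']-f0,s['finger_gap'])
    robot.movel([X,Y,.376],vel=.05); robot.sleep(.5)
    s=readout.sense(); print(s['t'],s['position'],s['ft_force']-f0,s['ft_torque'],s['finger_gap'])
    save('l0.png',capture('wrist'))
    S=camera_model('scene'); im=capture('scene'); save('s1.png',cv2.resize(im[130:280,180:330],(600,600),interpolation=cv2.INTER_CUBIC))
E
```

```text
hit False
21.1917 [0.4797 0.2547 0.2339] 0.011788183700467272 44.99036192893982 [-2.4825  0.0455 -0.3837]
hit False
[0.48   0.2547 0.2499] [-0.524  -0.4367 -5.9897] 0.011247161140975752
25.0417 [0.48   0.2547 0.376 ] [-0.5438  1.6153 -7.0717] [-0.0636  0.0369  0.0454] 0.011118700834349895
```

View pics/s1.png

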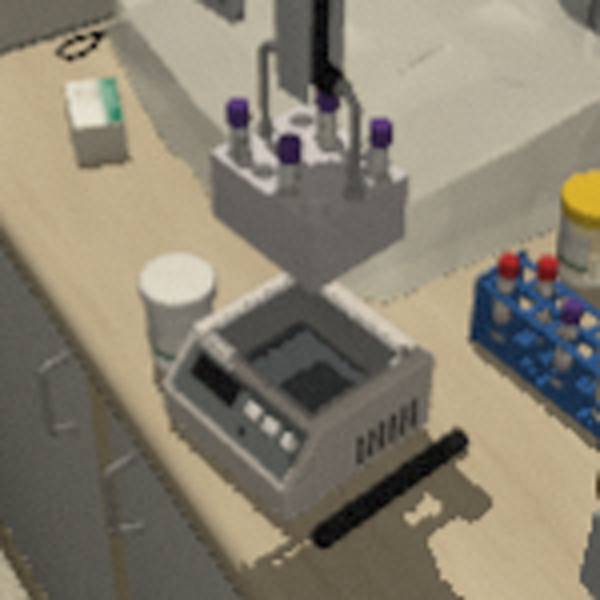

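View pics/l0.png

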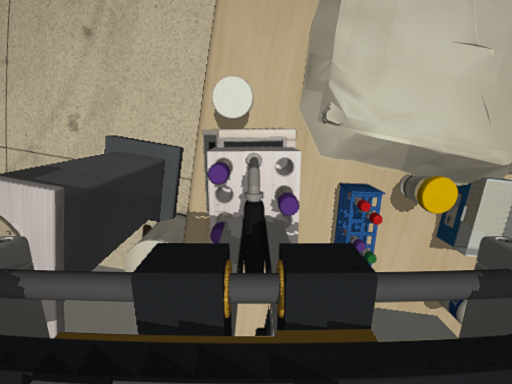

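The scene crop shows the block hanging level and clear above the open well, with all four tubes down and the cup, marker and kit in place. In the wrist view the caps are at fl (218,173) and bl (288,204). I'll check those against a level block before handing in.

```bash
python3 - <<'E'
from h import *
X,Y,A=.480,.2547,.1756; c,s=np.cos(A),np.sin(A); m=camera_model('wrist')
def p(l,roll,dz=.142):  # roll about block x through grip centre
    y,z=l[1],l[2]-.156; y,z=y*np.cos(roll)-z*np.sin(roll),y*np.sin(roll)+z*np.cos(roll)
    return proj(m,[X+c*l[0]-s*y,Y+s*l[0]+c*y,.156+dz+z])
for r in (-5,-3,0,3,5): print(r,*[np.round(p(l,np.radians(r)),1) for l in ((-.025,.0345,.124),(.025,.0115,.124),(-.038,.0475,.086),(.038,.0475,.086))])
st=readout.sense(); print(st['t'],abs(st['joint_velocities']).max())
E
```

```text
-5 [216.4 177.3] [287.  209.4] [206.4 157.7] [298.  157.7]
-3 [216.1 175.9] [287.1 208. ] [206.  154.8] [298.4 154.8]
0 [215.7 173.9] [287.2 205.9] [205.4 150.5] [299.  150.5]
3 [215.3 171.9] [287.4 203.9] [204.7 146.2] [299.6 146.2]
5 [215.  170.7] [287.5 202.6] [204.2 143.4] [300.1 143.4]
25.1417 0.0008032413271808475
```

The block's top edge is at row 150, where a level block would put it at 150.5, so the tilt is within about 1°.

```bash
python3 -c "
from h import *
print(robot.close_job())"
```

```text
the job is handed in; nothing more can be done
None
```

I pressed all four tubes home, lifted the block straight out by its grip and handed the job in with it held level and still, its underside about 10 cm above the heater; the hand-in call gave no verdict.

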